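# Hold measuring tweezers at their set mark over a culture-plate zone

## Robot

A 6-joint arm with a two-finger parallel gripper is mounted at the origin on the work surface. World frame = base frame: x ahead of the robot, y to its left, z up, the work surface at z = 0. Lengths are in m, angles in rad, forces in N, time in s.
With the tool pointing down it reaches from about 0.2 to 0.875 m from the base axis. Payload 3.4 kg.
Tool frame: the origin (TCP) lies between the finger pads; the fingertips stand 25 mm ahead of it and the grasp point (between the pads) lies 6 mm ahead of it (r.nose_length is the z of the fingertips in the tool frame, in m); z points along the fingers, y is the line along which they close (so a half turn about z gives the same grasp; the last joint's range is limited). The gripper opens to 94 mm and grips with 3 to 60 N. Pads are 16 mm wide; open, the fingers measure 119 mm over their backs; the gripper's body (75 mm by 177 mm) begins 78 mm behind the grasp point.
Start: joints at [1.084, 0.276, 1.505, -0, 1.361, -0.121], TCP at [0.206, 0.537, 0.23] pointing down, gripper open.
Joint ranges: [-2.89, 2.89], [-0.75, 2.08], [0.22, 2.7], [-1.18, 4.32], [0.11, 2.71], [-2.7, 2.7]. Speed limits (rad/s): [2.57, 2.57, 3.14, 3.14, 3.14, 3.14].

## Interface

Orientations are given as a unit quaternion [w, x, y, z].
In Python, from plant import r, gripper_to, inverse_kinematics, vision, models, telemetry gives the robot as it stands. Calls block until the motion is done:
- r.move_to(position, orientation): joint-space move of the TCP to a pose.
- r.move_l(position, rot=None, vel=0.15, guard=None): straight line of the TCP; rot=None keeps the orientation; vel is the mean speed in m/s. With guard (N) it stops when the force on the tool has changed by that much, and returns True; else False.
- r.movej(angles): joint-space move.
- gripper_to(opening, f_grip=None): finger opening in m; f_grip is the grip in N (None keeps the last); returns when the fingers have stopped.
- r.hold(seconds).
- inverse_kinematics(position, orientation): joint angles nearest the present ones, or None.
- vision.snapshot(name): name is "side" or "top" or "wrist"; returns the picture (384x512x3 uint8, red, green, blue); there is no depth.
- vision.get_calibration(name): a dict with "fx", "fy", "cx", "cy" (pixels), "position" and "orientation" of the camera in the world. Camera axes: x right, y down, z forward; pixel columns grow to the right and rows downward; lengths in m; the calibration is good to about 2 mm. A picture is of the moment at which its call begins: read the wrist's pose just before it. get_calibration takes no time and is no camera call; for the wrist camera it gives the pose at the moment of the call.
A pose or a line that the arm cannot do raises r.PlanningError and nothing moves.
- r.sign_off(): hands the job in; it is judged then, once.
Trained networks look in the newest picture that a camera, given by its name, has taken for a name from the list of things; names that differ only in an ending like _2 or _b are one class to them, and where a whole thing is asked for, a point or a joint stands for the part that bears it (a point fixed in the world has none). Each returns a list of dicts, best first, with "score" (0 to 1); they miss things now and then, are a little off and sometimes report something else, mostly with a low value. They report only what shows in the picture. A call takes as long as a camera call. They do not tell look-alikes from the thing itself.
- models.boxes_of(thing, camera): "at" ([x, y, z] in m, in world coordinates, good to about 4 mm: the middle of the surface that is visible of it).
- models.regions_of(thing, camera): "pixels" (384x512 bool, what is visible of it).
- models.mark_of(thing, camera): "at" ([x, y, z] in m, in world coordinates, good to about 4 mm: a listed point, or the origin of a listed thing).
Readings, each from a call of its own:
- telemetry.current_t(): time.
- telemetry.current_joints(): joint angles.
- telemetry.current_dq(): joint speeds.
- telemetry.current_joint_efforts(): joint torques, N m.
- telemetry.current_ee_pos(): TCP position.
- telemetry.current_tool_rot(): TCP orientation.
- telemetry.current_wrist_force(): force on the tool from outside, world axes, zero at the start.
- telemetry.current_torque(): the same for the moment, N m.
- telemetry.current_opening(): finger opening in m.
- telemetry.current_finger_force(): force on a finger pad.
Only numpy, scipy, OpenCV 4.12 (cv2) and the standard library are available. Lean on these libraries where they do the work, as an engineer would, in place of code of your own. Each camera call takes 0.05 s, during which the arm holds its last target. There are 200 camera calls.

## Task

Take the measuring tweezers out of their steel cup, hold them upright over the widest clear zone on the open culture plate with the points close above the agar (within about a centimetre) and one on each side of the zone's paper disc, and squeeze them to the long line on their scale bar (20 mm between the points). Hold that gap steady there for two seconds and finish your program still holding it, so that the zone can be read against the points. Do not touch the plate with the tweezers, and leave everything else on the bench where it stands.

Things in the scene. Friction and masses are not known exactly. Their poses are not given: they have to be found in the camera images.
- caliper_grip (a point): Steel measuring tweezers, 118 mm long, about 65 g, standing loosely points down in a cup, leaning up to 3 degrees. Point midway between their thumb plates, 74 mm above the points, 44 mm below the top. z: points to top; y: fixed arm (-y) to free arm (+y), the squeezing direction. Ribbed thumb plates, 12 mm wide along x, reach from 55 to 94 mm above the points: squeeze there.
- scale_line (a point): The long black line on the thin scale bar, 30 mm above the points. The bar is fixed to the -y arm, runs through the +y arm and ends 20 mm from the middle. It has shorter lines for every 5 mm of gap; the long one just shows at the outside of the free arm when the points are 20 mm apart. Axes as caliper_grip.
- tip_fixed (a point): Inner lower end of the fixed arm's point: y = -16 mm, 74 mm below caliper_grip. Axes as caliper_grip.
- tip_free (a point): Inner lower end of the free arm's point: y = +16 mm from the middle and level with the other point while slack (32 mm apart).
- caliper_arm (a joint): Angle (rad) by which the free arm is squeezed in, about a hinge 112 mm above the points. 0: slack, gap 32 mm; gap = 32 mm - 112 mm x value to 0.3 mm; 0.1065: 20 mm, the long line; 0.27: shut. Sprung open, 3 N m/rad: about 6 N on each thumb plate at the line. Width over the plates' lower / upper ends: 23.4 / 17.8 mm slack, 17.3 / 15.9 mm at the line. A full grip shuts them.
- caliper_cup_rim (a point): Centre of the mouth of the fixed steel cup in which the measuring tweezers stand, 46 mm above the bench, 40 mm above the standing points. Base 52 x 76 x 6 mm, pocket 11 mm (x) by 48 mm (y) inside, 40 mm deep, walls 2.5 mm; its y lies along the tweezers' y.
- tool_cup: A like cup that plays no part, holding slim plain tweezers and a spatula that reach 136 mm above the bench; fixed; origin under its centre. The two cups may stand either way round, left and right.
- zone (a point): Centre of the widest clear zone (dark round patch 24 mm across, white 6 mm paper disc in its middle) on the agar of the open culture plate, at the agar's surface, 9 mm above the bench. z: up. The other two zones are 16 and 12 mm across, 40 mm away from it.
- plate: Open culture plate fixed on a dark round base 108 mm across; origin on the bench under its centre; x points to the widest zone, 23 mm from the centre. Dish 90 mm across, rim 18 mm and agar 9 mm above the bench.
- lid: Clear plate lid lying open side up, 94 mm across, 9 mm high; to be left where it is; origin under its centre.
- pen: Marker pen lying, 136 mm long, 16 mm high; to be left where it is; origin on the bench near its middle; it lies along its x.
- tube_rack: Small white rack with six capped sample tubes, 48 x 88 mm, 97 mm high; to be left where it is; origin under its centre.
- plate_stack: Two closed culture plates stacked, 94 mm across, 31 mm high; to be left where it is; origin under its centre.
- timer: Flat white timer, 62 x 66 x 18 mm; to be left where it is; origin under its centre.
- disc_jar: Small amber jar, 38 mm across, 50 mm high; to be left where it is; origin under its centre.
- spray: White bottle, 60 mm across, 160 mm high; to be left where it is; origin under its centre.
Not all that is in view belongs to the job. Leave any yellow look-alike of the plate alone.

How it is judged:
On the way, in this order (a step that is already met when the one before it is completed fails the run):
1. the tweezers are pulled clear of their cup, in the fingers (height (world z) of each of tip_fixed, tip_free above 0.048 m and contact force between the fingers and caliper above 0.5 N), for 0.2 s.
2. the points are held steady at the 20 mm mark over the widest zone for two seconds (distance between tip_fixed and tip_free between 0.0175 and 0.0225 m and horizontal distance between each of tip_fixed, tip_free and zone below 0.015 m and z of tip_fixed in the frame of zone between 0.001 and 0.015 m and z of tip_free in the frame of zone between 0.001 and 0.015 m and contact force between the fingers and caliper above 0.5 N), for 2 s.
At the end, for the whole second after the job is handed in: The tweezers are still held in the fingers, at rest and upright to within 15 degrees, points 17.5 to 22.5 mm apart, both points within 15 mm sideways of the widest zone's centre and 1 to 15 mm above the agar, not touching the plate (all of step 2 and linear speed of caliper below 0.02 m/s and angle between caliper_grip's own z axis and vertical below 0.26 rad and contact force between caliper and plate below 0.3 N); the arm keeps its last pose, push and grip.
It fails at once if the tweezers touch the culture plate (contact force between caliper and plate above 0.5 N).
It fails at once if a loose thing that stands by (lid, pen, tube rack, closed plates, timer, jar, bottle) is shifted by more than 15 mm (distance of any of lid, pen, tube_rack, plate_stack, timer, disc_jar, spray from where it was at the start of the episode above 0.015 m).
It also fails if it takes over 48 s, if anything falls off the work surface, if the arm or the gripper's body presses on something with over 40 N, if the wrist force passes 120 N, or if a joint passes its speed limit or range.

## Working session

There is one attempt and no reset: what is moved stays moved. The work goes in short steps, each a Python script; the robot and the scene stay as the last script left them, time stands still between calls to the robot, and variables do not carry over. Pictures are saved under pics/ and viewed, at most 10 in all, crops included, and the job is handed in when it is done.

```bash
mkdir -p pics; ls; python3 - <<'E'
from plant import r, vision, models, telemetry
import cv2, numpy as np
for c in ["top","side"]:
    im=vision.snapshot(c); cv2.imwrite(f"pics/{c}0.png",cv2.resize(im[:,:,::-1],(800,600),interpolation=cv2.INTER_CUBIC))
    k=vision.get_calibration(c); print(c,{a:np.round(b,3) for a,b in k.items()})
    for t in ["caliper_grip","scale_line","tip_fixed","tip_free","caliper_cup_rim","tool_cup","zone","plate","lid","tube_rack","spray","disc_jar"]:
        print(t,[(np.round(d["at"],3).tolist(),round(d["score"],2)) for d in models.mark_of(t,c)[:3]])
print(telemetry.current_t(), telemetry.current_tool_rot())
E
```

```text
pics
top {'fx': np.float64(430.279), 'fy': np.float64(430.279), 'cx': np.float64(254.672), 'cy': np.float64(191.819), 'position': array([ 0.404, -0.036,  1.585]), 'orientation': array([-0.033,  0.708, -0.704,  0.032])}
caliper_grip [([0.537, 0.213, 0.077], 0.61), ([0.538, 0.212, 0.046], 0.55)]
scale_line [([0.417, 0.03, 0.001], 0.68), ([0.538, 0.219, 0.035], 0.52)]
tip_fixed [([0.535, 0.212, 0.074], 0.62)]
tip_free []
caliper_cup_rim [([0.538, 0.212, 0.045], 0.61)]
tool_cup [([0.506, -0.273, 0.001], 0.56)]
zone [([0.568, -0.096, 0.009], 0.97), ([0.585, 0.061, 0.006], 0.58)]
plate [([0.585, -0.118, 0.002], 0.7), ([0.592, 0.038, 0.002], 0.65)]
lid [([0.716, 0.047, 0.002], 0.6)]
tube_rack [([0.725, 0.22, -0.003], 0.89)]
spray [([0.591, -0.49, 0.002], 0.67)]
disc_jar [([0.406, 0.401, 0.003], 0.58), ([0.428, -0.429, -0.001], 0.5), ([0.51, -0.277, -0.001], 0.26)]
side {'fx': np.float64(366.389), 'fy': np.float64(366.389), 'cx': np.float64(262.403), 'cy': np.float64(194.031), 'position': array([ 0.042, -0.796,  0.618]), 'orientation': array([-0.487,  0.824, -0.243,  0.155])}
caliper_grip [([0.534, 0.213, 0.075], 0.43)]
scale_line [([0.539, 0.22, 0.036], 0.56)]
tip_fixed [([0.531, 0.214, 0.078], 0.66), ([0.531, 0.195, 0.008], 0.54)]
tip_free []
caliper_cup_rim [([0.538, 0.21, 0.047], 0.63), ([0.594, 0.045, -0.001], 0.61)]
tool_cup [([0.508, -0.279, 0.0], 0.9)]
zone [([0.567, -0.095, 0.009], 0.7), ([0.586, 0.065, 0.009], 0.64)]
plate [([0.58, -0.115, -0.0], 0.77), ([0.59, 0.044, -0.003], 0.7), ([0.728, 0.222, 0.001], 0.62)]
lid [([0.715, 0.05, -0.001], 0.88), ([0.591, -0.49, 0.0], 0.3)]
tube_rack [([0.73, 0.219, 0.001], 0.91)]
spray [([0.59, -0.488, 0.002], 0.96)]
disc_jar [([0.408, 0.403, -0.003], 0.69)]
1.3 [1.25779605e-05 1.81875938e-01 9.83321485e-01 1.51539092e-05]
```

View pics/top0.png

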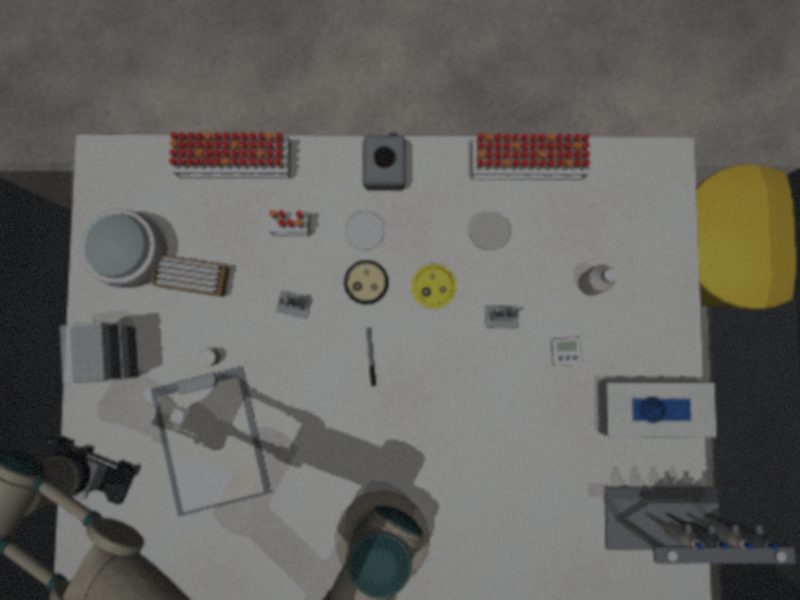

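View pics/side0.png

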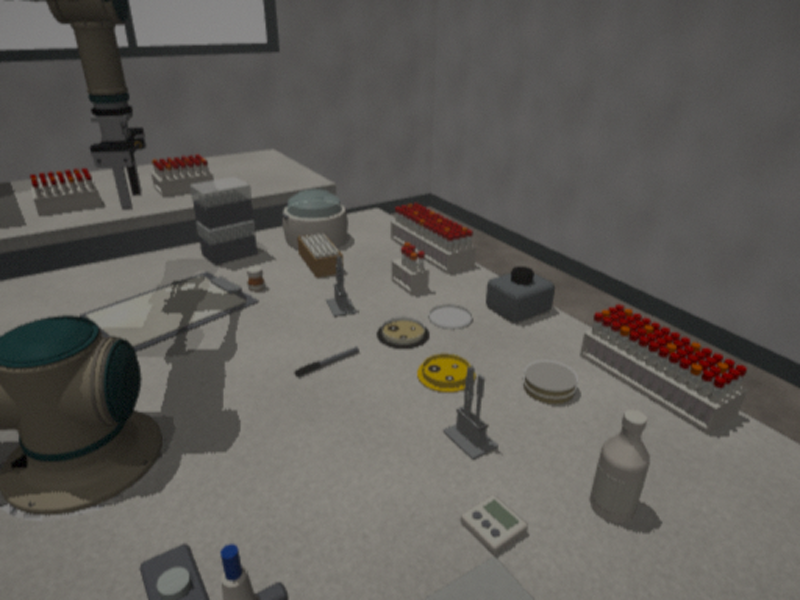

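Candidates in the top picture: the tweezers' cup at (294,303) or the other cup at (502,316); the plate on its dark base at (366,283), with the widest zone at (357,287), or the yellow look-alike at (433,286). I choose the cup at (294,303) and the dark-based plate. Next I check both from close by.

```bash
cat > h.py <<'E'
from plant import r, gripper_to, inverse_kinematics, vision, models, telemetry
import cv2, numpy as np
from scipy.spatial.transform import Rotation as R
def quat(yaw):  # tool down, tool y axis along world heading yaw
    y=np.array([np.cos(yaw),np.sin(yaw),0]); z=np.array([0,0,-1.]); x=np.cross(y,z)
    q=R.from_matrix(np.c_[x,y,z]).as_quat(); return q[[3,0,1,2]]
def rot(q): q=np.asarray(q); return R.from_quat(q[[1,2,3,0]]).as_matrix()
def proj(k,P): 
    p=(np.atleast_2d(P)-k["position"])@rot(k["orientation"]); return np.c_[k["fx"]*p[:,0]/p[:,2]+k["cx"],k["fy"]*p[:,1]/p[:,2]+k["cy"]]
def ray(k,uv,z):
    uv=np.atleast_2d(uv); d=np.c_[(uv[:,0]-k["cx"])/k["fx"],(uv[:,1]-k["cy"])/k["fy"],np.ones(len(uv))]@rot(k["orientation"]).T
    return k["position"]+d*((z-k["position"][2])/d[:,2])[:,None]
def marks(ts,c):
    for t in ts: print(t,[(np.round(d["at"],4).tolist(),round(d["score"],2)) for d in models.mark_of(t,c)[:3]])
E
python3 - <<'E'
from h import *
T=rot(telemetry.current_tool_rot()); k=vision.get_calibration("wrist")
print("cam in tool",T.T@(k["position"]-telemetry.current_ee_pos()), (T.T@rot(k["orientation"])).round(2), k["fx"])
print("tool y", T[:,1])
for yaw in (np.pi/2-.25,np.pi/2+.1,-np.pi/2,):
    print(yaw, inverse_kinematics([.538,.212,.26],quat(yaw)))
E
```

```text
cam in tool [ 0.06559242  0.00022887 -0.15348538] [[-0.   -0.97 -0.23]
 [ 1.   -0.   -0.  ]
 [ 0.   -0.23  0.97]] 294.8606072976782
tool y [3.57685034e-01 9.33842286e-01 3.43775857e-05]
1.3207963267948966 [ 2.55063735e-01  2.66198384e-01  1.44561392e+00 -4.44089210e-16
  1.42978035e+00 -1.06573259e+00]
1.6707963267948966 [ 2.55063735e-01  2.66198384e-01  1.44561392e+00 -4.44089210e-16
  1.42978035e+00 -1.41573259e+00]
-1.5707963267948966 [ 2.55063735e-01  2.66198384e-01  1.44561392e+00 -4.44089210e-16
  1.42978035e+00  1.82586006e+00]
```

```bash
python3 - <<'E'
from h import *
gripper_to(0.094)
r.move_to([.535,.14,.30],quat(np.pi/2)); r.hold(.3)
k=vision.get_calibration("wrist"); im=vision.snapshot("wrist")
np.savez("w1.npz",im=im,**k)
marks(["caliper_grip","scale_line","tip_fixed","tip_free","caliper_cup_rim","zone","plate"],"wrist")
print(proj(k,[[.538,.212,.046],[.538,.212,.124],[.585,.063,.009]]).round())
cv2.imwrite("pics/w1.png",cv2.resize(im[:,:,::-1],(800,600),interpolation=cv2.INTER_CUBIC)); print(telemetry.current_t())
E
```

```text
caliper_grip [([0.5379, 0.2131, 0.0769], 0.53)]
scale_line []
tip_fixed [([0.5323, 0.194, 0.004], 0.84), ([0.5404, 0.2274, 0.0032], 0.49)]
tip_free [([0.5419, 0.2261, 0.0035], 0.39)]
caliper_cup_rim [([0.5418, 0.2182, 0.0468], 0.57)]
zone [([0.5655, -0.1012, 0.011], 0.95), ([0.5821, 0.0636, 0.0077], 0.81)]
plate [([0.5834, -0.1204, 0.0012], 0.7), ([0.5884, 0.0393, -0.0008], 0.65)]
[[305. 171.]
 [317. 183.]
 [204. 197.]]
4.1
```

View pics/w1.png

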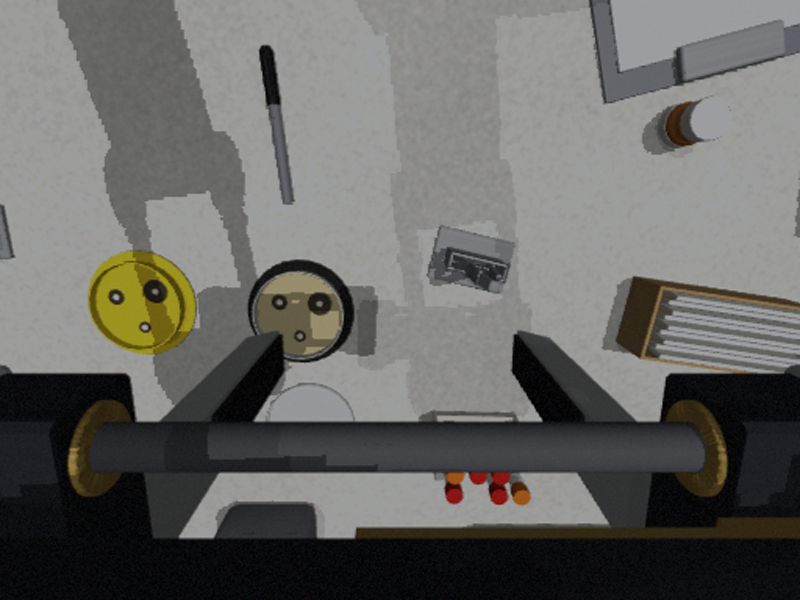

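The cup with the tweezers is at (473,260), the dark-based plate at (300,312), and its widest zone at (319,303). The yellow plate is at (143,300). I now take a closer view of the tweezers.

```bash
python3 - <<'E'
from h import *
r.move_to([.545,.212,.215],quat(np.radians(75))); r.hold(.3)
k=vision.get_calibration("wrist"); im=vision.snapshot("wrist")
np.savez("w2.npz",im=im,**k)
marks(["caliper_grip","scale_line","tip_fixed","tip_free","caliper_cup_rim"],"wrist")
print(proj(k,[[.538,.212,.046],[.538,.212,.124]]).round())
u,v=proj(k,[[.538,.212,.085]])[0].astype(int); print(u,v)
c=im[max(0,v-90):v+90,max(0,u-120):u+120]; print(max(0,v-90),max(0,u-120))
cv2.imwrite("pics/w2.png",cv2.resize(c[:,:,::-1],None,fx=3.3,fy=3.3,interpolation=cv2.INTER_CUBIC))
E
```

```text
caliper_grip [([0.5388, 0.2138, 0.0775], 0.87)]
scale_line [([0.5377, 0.2168, 0.0397], 0.69)]
tip_fixed [([0.5309, 0.192, 0.0052], 0.64)]
tip_free [([0.5403, 0.2289, 0.0038], 0.46)]
caliper_cup_rim [([0.543, 0.2152, 0.05], 0.92)]
[[253. 174.]
 [252. 190.]]
252 181
91 132
```

View pics/w2.png

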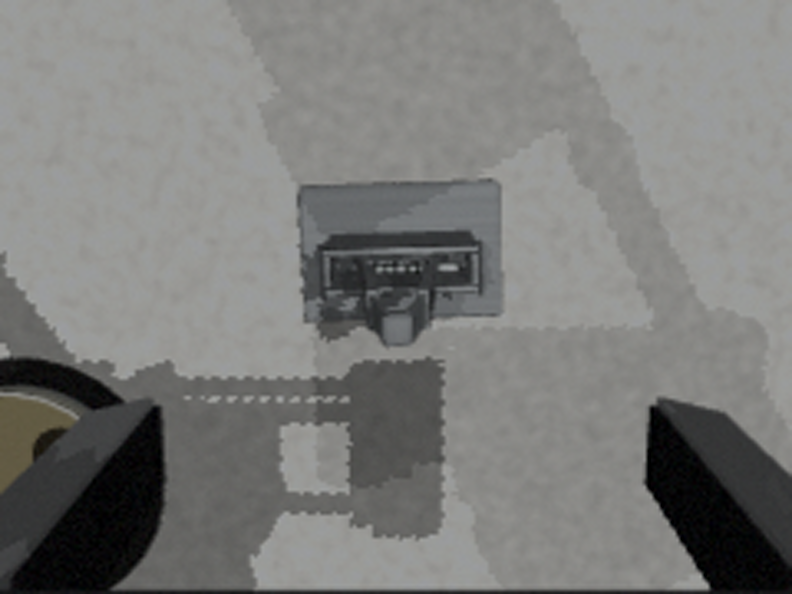

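```bash
python3 - <<'E'
from h import *
d=dict(np.load("w2.npz")); 
f=lambda x,y:[132+x/3.3,91+y/3.3]
print("base c",ray(d,[f(401.5,250)],.006), "rim",ray(d,[f(401,268)],.046),"top",ray(d,[f(398,328)],.124), "top h w",ray(d,[f(382,328),f(412,328)],.124))
y=np.radians(76); c=ray(d,[f(401.5,250)],.006)[0]; print(proj(d,[c+[0,0,.04],c+[0,0,.074],c+[0,0,.118]])-[132,91])
print("base len",ray(d,[f(300,185),f(500,181),f(503,317)],.006))
d1=dict(np.load("w1.npz")); 
print("zone w1",ray(d1,[[319*.64,303*.64]],.009))
for yaw in (np.radians(76),): 
  for p in ([.538,.212,.086],[.585,.063,.1]): print(inverse_kinematics(p,quat(yaw)))
E
```

```text
base c [[0.53635496 0.21333219 0.006     ]] rim [[0.53625381 0.21324188 0.046     ]] top [[0.53823897 0.21205047 0.124     ]] top h w [[0.53715757 0.20803873 0.124     ]
 [0.53918521 0.21556081 0.124     ]]
[[121.61719681  81.27789469]
 [121.56488039  87.11586024]
 [121.47679296  96.94549627]]
base len [[0.5030243  0.18327457 0.006     ]
 [0.52092164 0.25536701 0.006     ]
 [0.57149851 0.24414962 0.006     ]]
zone w1 [[0.57960397 0.06283072 0.009     ]]
[ 2.55063735e-01  3.95415230e-01  1.71014273e+00 -4.44089210e-16
  1.03603469e+00 -1.07138650e+00]
[-1.09468421e-02  3.94633693e-01  1.66993089e+00 -4.44089210e-16
  1.07702807e+00 -1.33739707e+00]
```

```bash
python3 - <<'E'
from h import *
q=quat(np.radians(76)); x,y=.537,.2127
gripper_to(0.06)
r.move_to([x,y,.16],q)
print("hit",r.move_l([x,y,.0855],vel=.08,guard=4))
print(telemetry.current_ee_pos())
gripper_to(0.019,8); print(telemetry.current_opening(),telemetry.current_finger_force(),telemetry.current_wrist_force())
r.hold(.2)
r.move_l([x,y,.175],vel=.1); r.hold(.3)
print(telemetry.current_opening(),telemetry.current_finger_force(),telemetry.current_wrist_force(),telemetry.current_t())
k=vision.get_calibration("wrist"); im=vision.snapshot("wrist"); np.savez("w3.npz",im=im,**k)
marks(["caliper_grip","scale_line","tip_fixed","tip_free"],"wrist")
cv2.imwrite("pics/w3.png",cv2.resize(im[60:300,90:410,::-1],(800,600),interpolation=cv2.INTER_CUBIC))
E
```

```text
hit False
[0.53746954 0.2128191  0.08601039]
0.01892570676803403 4.58437867462635 [-0.60093645  0.052296    0.79217452]
0.01895628422189545 3.801306188106537 [-0.20958023  0.25573804 -1.06279191] 9.675
caliper_grip [([0.5375, 0.2154, 0.1659], 0.95), ([0.4114, 0.3965, 0.0006], 0.63)]
scale_line [([0.539, 0.2209, 0.1281], 0.75)]
tip_fixed [([0.535, 0.1957, 0.0951], 0.57)]
tip_free [([0.5387, 0.2237, 0.0935], 0.9)]
```

View pics/w3.png

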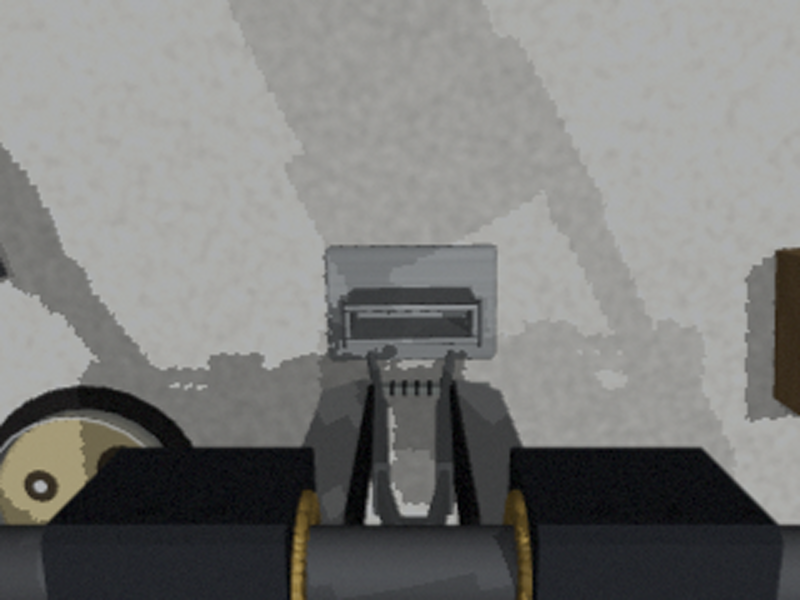

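The tweezers are out of the cup and in the fingers, with the points at about (375,358) and (452,355) and the scale bar between the arms. Next I move over the zone, squeeze and measure.

```bash
python3 - <<'E'
from h import *
r.move_l([.584,.0635,.165],vel=.12)
r.move_l([.584,.0635,.125],vel=.06)
gripper_to(0.0173,9); r.hold(.3)
print(telemetry.current_opening(),telemetry.current_finger_force(),telemetry.current_ee_pos(),telemetry.current_t())
for i in range(3):
    k=vision.get_calibration("wrist"); im=vision.snapshot("wrist")
    marks(["caliper_grip","scale_line","tip_fixed","tip_free","zone"],"wrist")
np.savez("w4.npz",im=im,**k)
cv2.imwrite("pics/w4.png",cv2.resize(im[140:290,160:360,::-1],(800,600),interpolation=cv2.INTER_CUBIC))
im=vision.snapshot("side"); k=vision.get_calibration("side"); np.savez("s4.npz",im=im,**k)
marks(["tip_fixed","tip_free","zone","scale_line","caliper_grip"],"side")
E
```

```text
0.0176819373549901 5.421636924147606 [0.58399506 0.06349401 0.12505152] 12.75
caliper_grip [([0.5816, 0.0648, 0.006], 0.7)]
scale_line [([0.5848, 0.074, 0.0778], 0.6), ([0.7135, 0.0458, 0.001], 0.34)]
tip_fixed [([0.5804, 0.0513, 0.045], 0.84)]
tip_free [([0.59, 0.0756, 0.0431], 0.64)]
zone [([0.5769, 0.0611, 0.0088], 0.85), ([0.5671, -0.1013, 0.0115], 0.64), ([0.4166, 0.0264, 0.0002], 0.31)]
caliper_grip [([0.5866, 0.0684, 0.1197], 0.64)]
scale_line [([0.5874, 0.0758, 0.0813], 0.77)]
tip_fixed [([0.5812, 0.0499, 0.0442], 0.83), ([0.7227, 0.2215, 0.0], 0.16)]
tip_free [([0.5877, 0.0764, 0.0436], 0.63)]
zone [([0.5655, -0.1002, 0.0093], 0.64)]
caliper_grip [([0.585, 0.0637, 0.115], 0.83), ([0.5421, 0.2173, 0.044], 0.27)]
scale_line [([0.5822, 0.073, 0.077], 0.76)]
tip_fixed [([0.5816, 0.0506, 0.0445], 0.81)]
tip_free [([0.5863, 0.0738, 0.0439], 0.87), ([0.5807, 0.0499, 0.0441], 0.37)]
zone [([0.5828, 0.0626, 0.0096], 0.97), ([0.5663, -0.1028, 0.011], 0.58), ([0.5399, 0.2162, 0.0488], 0.46)]
tip_fixed [([0.5806, 0.0493, 0.047], 0.64), ([0.5851, 0.0626, 0.0066], 0.21)]
tip_free [([0.5907, -0.4884, 0.001], 0.7), ([0.5887, 0.0723, 0.0452], 0.44)]
zone [([0.5665, -0.0956, 0.0092], 0.78), ([0.5812, 0.0629, 0.0106], 0.75)]
scale_line [([0.5882, 0.0735, 0.0754], 0.62)]
caliper_grip [([0.5816, 0.0684, 0.116], 0.49), ([0.7273, 0.2206, 0.0027], 0.16)]
```

View pics/w4.png

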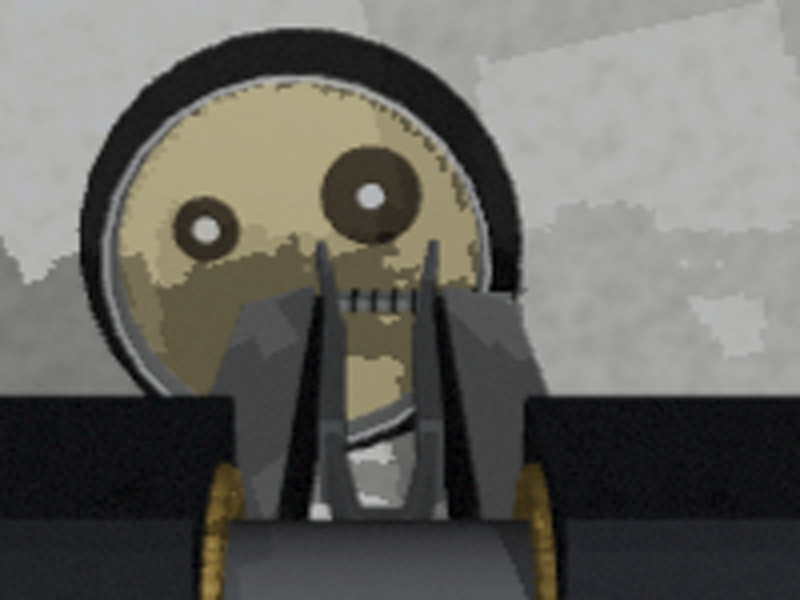

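```bash
python3 - <<'E'
from h import *
d=dict(np.load("w4.npz")); f=lambda x,y:[160+x/4,140+y/4]
t=ray(d,[f(327,243),f(430,243)],.045); print(t,np.linalg.norm(t[0]-t[1]),t.mean(0)); print("zone",ray(d,[f(371,195)],.009))
y=np.radians(76);a=np.array([np.cos(y),np.sin(y),0]); c=np.array([.584,.0635,.045])
print((proj(d,[c-.01*a,c+.01*a])-[160,140])*4)
im=d["im"][196:222,232:280]; 
s=dict(np.load("s4.npz")); u,v=proj(s,[[.584,.0635,.06]])[0].astype(int); c2=s["im"][v-30:v+30,u-40:u+40]
A=cv2.resize(im[:,:,::-1],(480,260),interpolation=cv2.INTER_NEAREST);B=cv2.resize(c2[:,:,::-1],(480,340),interpolation=cv2.INTER_CUBIC)
cv2.imwrite("pics/c5.png",np.vstack([A,B]))
E
```

```text
[[0.57974513 0.05409095 0.045     ]
 [0.58486293 0.07458043 0.045     ]] 0.02111896134846085 [0.58230403 0.06433569 0.045     ]
zone [[0.5801073  0.06309758 0.009     ]]
[[327.86534594 251.70560003]
 [425.23930996 251.66623387]]
```

View pics/c5.png

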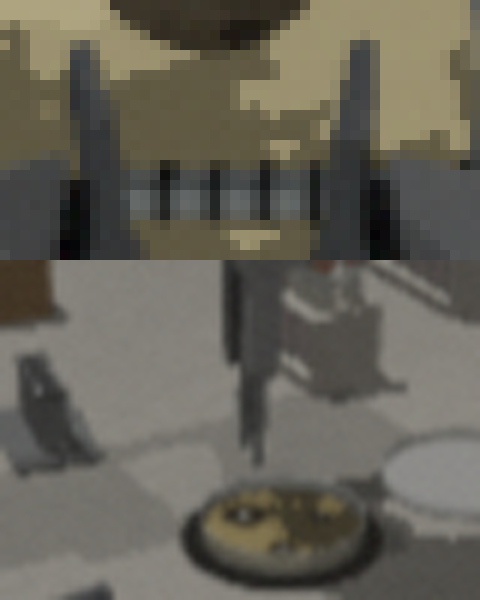

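```bash
python3 - <<'E'
from h import *
gripper_to(0.0169,9); r.hold(.2); print(telemetry.current_opening(),telemetry.current_finger_force())
r.move_l([.582,.0625,.11],vel=.04); print(r.move_l([.582,.0625,.096],vel=.02,guard=2)); r.hold(.4)
print(telemetry.current_opening(),telemetry.current_finger_force(),telemetry.current_ee_pos(),telemetry.current_wrist_force(),telemetry.current_t())
for i in range(2):
    k=vision.get_calibration("wrist"); im=vision.snapshot("wrist")
    marks(["scale_line","tip_fixed","tip_free","zone"],"wrist")
np.savez("w6.npz",im=im,**k)
vision.snapshot("side"); marks(["tip_fixed","tip_free","zone"],"side")
cv2.imwrite("pics/w6.png",cv2.resize(im[160:280,180:340,::-1],(800,600),interpolation=cv2.INTER_CUBIC))
E
```

```text
0.016908937092007095 5.830093547701836
False
0.016983300682045517 5.830046385526657 [0.5820379  0.06251437 0.09607123] [-0.1753037  -0.10393308  0.12023145] 16.1417
scale_line [([0.583, 0.0765, 0.0493], 0.85), ([0.5846, 0.0732, 0.0179], 0.51), ([0.5828, 0.0631, 0.0096], 0.4)]
tip_fixed [([0.5826, 0.0509, 0.014], 0.85)]
tip_free [([0.5863, 0.0715, 0.017], 0.64)]
zone [([0.5808, 0.0629, 0.0087], 0.96), ([0.5661, -0.1027, 0.0104], 0.6)]
scale_line [([0.5828, 0.0737, 0.0491], 0.69)]
tip_fixed [([0.578, 0.0473, 0.0147], 0.72)]
tip_free [([0.5849, 0.0742, 0.0149], 0.9)]
zone [([0.5667, -0.1023, 0.0097], 0.94), ([0.5813, 0.0653, 0.0093], 0.74)]
tip_fixed [([0.5799, 0.0519, 0.016], 0.37)]
tip_free []
zone [([0.5647, -0.0958, 0.007], 0.97), ([0.5862, 0.0649, 0.0084], 0.58)]
```

View pics/w6.png

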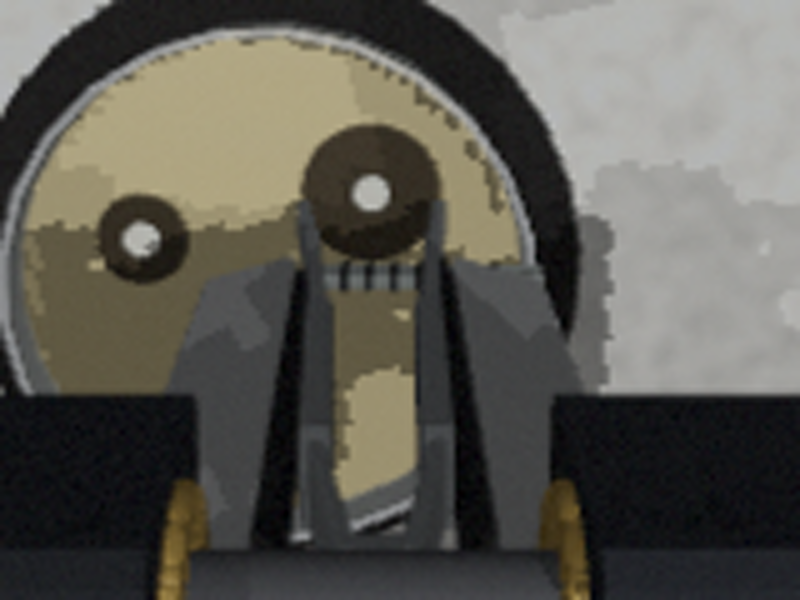

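```bash
python3 - <<'E'
from h import *
d=dict(np.load("w6.npz")); f=lambda x,y:[180+x/5,160+y/5]
t=ray(d,[f(311,203),f(433,203)],.0155); print(t,np.linalg.norm(t[0]-t[1]),t.mean(0)); print("zone",ray(d,[f(371,192),f(302,192),f(440,192)],.009))
g=cv2.cvtColor(d["im"],cv2.COLOR_RGB2GRAY)
for v in range(198,212,2): print(v,g[v,238:271])
E
```

```text
[[0.57784259 0.05342558 0.0155    ]
 [0.58270221 0.07288121 0.0155    ]] 0.02005336085313014 [0.5802724  0.06315339 0.0155    ]
zone [[0.58008503 0.06302619 0.009     ]
 [0.57726505 0.05173646 0.009     ]
 [0.5829049  0.07431548 0.009     ]]
198 [163 153  81  55  55  55  54  56  55  57  54  44 102 175 177 179 179 180
 180 165  46  46  48  45  49  46  49  47  50  66 114 146 148]
200 [112  89  68  66  48  43  51  52  55  56  53  45  75 142 179 178 177 177
 171 114  49  48  46  48  45  29  26  32  51  67  85 123 146]
202 [ 90  94  70  68  52  46  47  47  48  45  48  46  48  50  62  75  73  71
  55  47  46  46  45  43  27  25  25  33  53  66  78 118 147]
204 [ 85  70  63  65  64  45  44  47  46  47  47  44  45  47  48  47  49  46
  42  29  30  27  25  26  29  25  28  36  61  65  81 117 146]
206 [ 84  67  53  65  67  63  26  26  23  31  45  44  23  28  27  26  23  22
  24  28  25  28  26  25  28  24  31  45  63  67  78 119 145]
208 [ 89  82  50  63  67  67  57  26  26  25  26  23  29  26  28  23  30  28
  30  27  26  26  25  25  31  73 112  52  58  67  83 132 146]
210 [108 100  57  53  54  58  75  89  82  66  36  25  27  25  23  26  26  27
  24  28  25  35  56  65  89  94  83  54  54  56  72  96  94]
```

In the picture the points straddle the disc at (371,192), at (311,203) and (433,203). The measured gap is 20.05 mm, centred on the zone to about 0.2 mm, with the points 6–7 mm above the agar. I hold this and hand in.

```bash
python3 - <<'E'
from h import *
r.hold(2.6); print(telemetry.current_opening(),telemetry.current_finger_force(),telemetry.current_ee_pos(),telemetry.current_t())
print(r.sign_off())
E
```

```text
0.016873636111503026 5.830074101686478 [0.58199169 0.06249555 0.09600154] 19.4417
the job is handed in; nothing more can be done
None
```

I handed the job in at 19.4 s, still holding the tweezers over the widest zone, with the points about 20 mm apart, one on each side of the disc, and roughly 6–7 mm above the agar; sign-off returned no verdict.

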